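Read the air in a culture chamber through its lid port

TASK

Take a humidity reading inside the clear culture chamber: turn the red quarter-turn lever on the lid until the port shutter is fully open, then pick up the hand-held humidity meter and pass its wand, slanted, down through the narrow port in the lid until the white sensor cap is in the middle of the chamber's air space. Finish while holding it there, still, with the meter touching neither the chamber nor anything in it; never force the wand against the chamber, and leave the other things on the table where they stand.

Things in the scene. Friction and masses are not known exactly. Their poses are not given: they have to be found in the camera images.
- chamber: clear box with grey floor and white-rimmed clear lid, 220 (x) x 320 (y) x 153 mm high, fixed; origin at the centre of its underside, x roughly away from the robot, y to the left along its length, z up. Inner floor at z = 16, underside of the lid at 146, lid top 152 mm; walls 4 mm. Fixed dishes (to z = 30) and mushrooms (to z = 60, at the -y end) lie inside. Port near its +y end
- port (a point): centre of the port in the lid, at the top of its aluminium frame (155 mm above the table); the opening is 30 mm (chamber x) by 64 mm (chamber y), 9 mm deep; it is at chamber x = 0, y = +100 mm. Axes as the chamber's. The shutter plate lies just above the frame, its top 159 mm above the table
- chamber_middle (a point): the point in mid-air at the chamber's centre, 80 mm above the table, where the sensor cap is to be held; axes as the chamber's
- shutter (a joint): port shutter in rad: 0 closed (plate over the port, red lever along the lid's front edge to chamber -y), 1.571 fully open at its stop (port clear, lever to chamber -x, towards the robot). Opens clockwise from above, stays where left, takes about 0.1 N m. Upright pivot at chamber x = -62, y = +100 mm
- lever_grip (a point): centre of the red grip of the shutter lever, 65 mm from the pivot, 173 mm above the table; moves with the lever. The grip is a bar 60 mm long (along the lever), 14 mm wide, from 163 to 183 mm above the table, 11 mm clear of the lid: pinch it across from above or push it from the side
- meter: hand-held humidity meter, 271 mm long, about 140 g, lying display up; origin at the centre of the handle's underside, x along the wand to the cap, z up. Grey handle 100 x 26 x 28 mm (x -50 to +50), black cone to x = 64, 10 mm steel wand to 190, 14 mm white sensor cap to 221; wand axis at z = 14 mm; balance point near x = +20 mm
- meter_cap (a point): centre of the white sensor cap (14 mm thick, 31 mm long), at x = +205 mm, z = +14 mm in the meter's frame; axes as the meter's
- meter_grip (a point): good place to grip the handle across its 26 mm width, from above: x = +10 mm, z = +14 mm in the meter's frame (195 mm behind the cap's centre)
- spray_left: spray bottle with green head, 85x112x244 mm, origin under its base; a bystander
- film_roll: roll of sealing film, 58 mm across, 52 mm high, origin under its base; a bystander
- spirit_lamp: glass spirit lamp with a brass-coloured top, 76 mm across, 95 mm high, origin under its base; a bystander
- marker: black and white marker pen lying flat, 138 mm long along its y, 15 mm high; a bystander

How it is judged:
On the way, in this order (a step that is already met when the one before it is completed fails the run):
1. the shutter is turned fully open, to its stop (within about 6 degrees) (value of joint shutter above 1.47 rad), for 0.2 s.
2. the sensor cap has gone down through the port and is under the lid (x of meter_cap in the frame of chamber between -0.1 and 0.1 m and y of meter_cap in the frame of chamber between -0.15 and 0.15 m and z of meter_cap in the frame of chamber between 0.016 and 0.138 m), for 0.1 s.
At the end, for the whole second after the job is handed in: shutter still open (over 1.4 rad); centre of the sensor cap within 40 mm (chamber x), 45 mm (chamber y) and 30 mm (height) of the middle of the chamber; the meter gripped by the fingers above the lid, still (under 30 mm/s), touching neither the chamber, its shutter nor its contents (value of joint shutter above 1.4 rad and x of meter_cap in the frame of chamber_middle between -0.04 and 0.04 m and y of meter_cap in the frame of chamber_middle between -0.045 and 0.045 m and z of meter_cap in the frame of chamber_middle between -0.03 and 0.03 m and contact force between meter and chamber below 0.2 N and contact force between the fingers and meter above 2 N and linear speed of meter below 0.03 m/s and height (world z) of meter above 0.16 m); the arm keeps its last pose, push and grip.
It fails at once if the meter is forced against the chamber, its shutter or its contents (over 15 N) (contact force between meter and chamber above 15 N).
It fails at once if a bystander is pushed more than 30 mm (distance of any of spray_left, film_roll, spirit_lamp, marker from where it was at the start of the episode above 0.03 m).
It also fails if it takes over 58 s, if anything falls off the work surface, if the arm or the gripper's body presses on something with over 40 N, if the wrist force passes 120 N, or if a joint passes its speed limit or range.

ROBOT

A 6-joint arm with a two-finger parallel gripper is mounted at the origin on a cart in front of the work surface, level with it; the furniture and walls round the work are solid. World frame = base frame: x ahead of the robot, y to its left, z up, the work surface at z = 0. Lengths are in m, angles in rad, forces in N, time in s.
With the tool pointing down it reaches from about 0.35 to 0.975 m from the base axis. Payload 4.9 kg.
Tool frame: the origin (TCP) lies at the very end of the fingers, on their centre line; the grasp point (between the pads) lies 19 mm behind it (manip.grasp_offset is the distance from the TCP to the grasp point, in m); z points along the fingers, y is the line along which they close (so a half turn about z gives the same grasp; the last joint's range is limited). The gripper opens to 85 mm and grips with 20 to 120 N. Pads are 22 mm wide; open, the fingers measure 114 mm over their backs; the gripper's body (76 mm by 85 mm) begins 54 mm behind the grasp point. The pads swing forward as they close: fully open they stand 13 mm farther back than shut.
Start: joints at [1.182, 0.053, 1.613, -0, 1.476, -0.119], TCP at [0.167, 0.602, 0.2] pointing down, gripper open.
Joint ranges: [-3.01, 3.01], [-1.01, 2.22], [0.06, 2.58], [-1.02, 4.17], [0.09, 2.62], [-3.14, 3.14]. Speed limits (rad/s): [2.57, 2.57, 3.14, 3.14, 3.14, 3.14].

INTERFACE

Orientations are given as a unit quaternion [w, x, y, z].
In Python, from plant import manip, eyes, job_done, models gives the robot as it stands.
- The arm moves only by the tool servo_tool, never from a script. Its argument "motion" is one flat list of numbers, 5 for each row, row after row: the opening, from -1 (shut) to 1 (fully open), then the shift along the tool's x, y, z normalised to -1 to 1, where 1 is 120 mm, then the turn about the tool's z normalised to -1 to 1, where 1 is 45 degrees. A call has 1 to 5 rows; each row is the pose to reach, as a shift and turn from the pose commanded when the call began, along the tool's axes at that moment; what a row does not reach only later rows make up. A row lasts 1/8 s, in which the tool goes at most 62.5 mm and 10.7 degrees, less where a joint would pass 70% of its speed; a pose out of reach is approached as far as the arm can. A call with a number of a shift or a turn outside -1 to 1 is refused whole. A call with a gripper value outside its range is refused whole. The fingers move at their own pace and stop on an object; the grip force is fixed at half the most. Time passes only in rows, so rows that repeat a pose let the fingers close. It gives the time, the measured TCP pose, the force, the opening and the grip force at its end, in the units of the state.
- manip.state(): the state, without advancing time (a new reading comes with each control period).
- eyes.grab_frame(name): name is "scene" or "side" or "wrist"; returns (picture, depth): 420x560x3 uint8, red, green, blue; 420x560 float32, m along the optical axis (not along the pixel's ray), 0 where there is no reading.
- eyes.camera_params(name): a dict with "fov_y" (degrees; the focal length in pixels is half the picture's height over the tangent of half this angle, whatever the lens; pixels are square), "cx", "cy" (the principal point, pixels), "D" ([k1, k2, p1, p2, k3] as OpenCV has them; the pictures are not rectified), "pose" (4x4, takes a point from camera to world coordinates); the wrist camera has in their place "T_tool_cam" (4x4, takes a point from camera to tool coordinates, whose origin is the TCP and whose axes are the flange's). Camera axes: x right, y up, looking along -z (the intrinsics and any distortion apply to the point x, -y, -z); pixel columns grow to the right and rows downward; lengths in m; the calibration is good to about 2 mm. A picture is of the moment at which its call begins: read the wrist's pose just before it. camera_params takes no time and is no camera call.
- job_done(): hands the job in; it is judged then, once.
Trained networks look in the newest picture that a camera, given by its name, has taken for a name from the list of things; names that differ only in an ending like _2 or _b are one class to them, and where a whole thing is asked for, a point or a joint stands for the part that bears it (a point fixed in the world has none). Each returns a list of dicts, best first, with "p" (0 to 1); they miss things now and then, are a little off and sometimes report something else, mostly with a low value. They report only what shows in the picture. A call takes as long as a camera call.
- models.regions_of(camera, label): "mask" (420x560 bool, what is visible of it) and "pixel" ([column, row] in pixels, amid what is visible of it).
The state is a dict: "time": time; "joint_pos": joint angles; "joint_vel": joint speeds; "joint_efforts": joint torques, N m; "tool_pos": TCP position; "tool_rot": TCP orientation; "contact_force": force on the tool from outside, world axes, zero at the start; "ft_torque": the same for the moment, N m; "gripper_width": opening from 0.0 (shut) to 1.0 (fully open); "grasp_force": force on a finger pad.
Only numpy, scipy, OpenCV 4.12 (cv2) and the standard library are available. Lean on these libraries where they do the work, as an engineer would, in place of code of your own. Each camera call takes 0.05 s, during which the arm holds its last target. There are 200 camera calls.

## Working session

There is one attempt and no reset: what is moved stays moved. The work goes in short steps, Python scripts to look and compute and a tool call to move; the robot and the scene stay as the last step left them, time stands still between calls to the robot, and variables do not carry over. Pictures are saved under pics/ and viewed, at most 10 in all, crops included, and the job is handed in when it is done.

Besides the shell and the picture viewer there is one more tool, called after ">>>" by a JSON object that holds its "method" and its "body". servo_tool: Moves the arm, as the interface text tells. Its arguments: {"type":"object","properties":{"motion":{"type":"array","items":{"type":"number","minimum":-1,"maximum":1}}},"required":["motion"]}

```bash
mkdir -p pics; ls; cat > h.py <<'E'
import numpy as np, cv2
from plant import manip, eyes, models
from scipy.spatial.transform import Rotation as R
def cam(name):
    p=eyes.camera_params(name); s=manip.state()
    f=210/np.tan(np.radians(p['fov_y'])/2)
    K=np.array([[f,0,p['cx']],[0,f,p['cy']],[0,0,1]])
    if 'pose' in p: T=np.array(p['pose'])
    else:
        q=s['tool_rot']; W=np.eye(4); W[:3,:3]=R.from_quat([q[1],q[2],q[3],q[0]]).as_matrix(); W[:3,3]=s['tool_pos']; T=W@np.array(p['T_tool_cam'])
    return K,np.array(p['D'],float),T
def pts(c,uv,d):
    K,D,T=c; uv=np.asarray(uv,float).reshape(-1,1,2)
    n=cv2.undistortPoints(uv,K,D)[:,0]; d=np.asarray(d).reshape(-1,1)
    P=np.hstack([n[:,:1]*d,-n[:,1:]*d,-d]); return P@T[:3,:3].T+T[:3,3]
def ray_z(c,uv,z):
    a=pts(c,uv,[1.]*len(np.reshape(uv,(-1,2)))); o=c[2][:3,3]; v=a-o
    return o+v*((z-o[2])/v[:,2])[:,None]
def proj(c,P):
    K,D,T=c; q=(np.asarray(P)-T[:3,3])@T[:3,:3]; q=q*[1,-1,-1]
    return cv2.projectPoints(q.reshape(-1,1,3),np.zeros(3),np.zeros(3),K,D)[0][:,0]
def save(n,img): cv2.imwrite('pics/'+n,img[:,:,::-1])
E
python3 - <<'E'
from h import *
print(manip.state()); print([a for a in dir(manip) if a[0]!='_'], getattr(manip,'grasp_offset',None))
for n in('scene','side'):
    c=cam(n); print(n,c[2].round(3).tolist(),c[0][0,0]); im,d=eyes.grab_frame(n); save(n+'0.png',im); np.save(n+'0.npy',d)
    for l in ['meter','meter_cap','lever_grip','chamber','marker','film_roll','spirit_lamp','spray_left']:
        r=models.regions_of(n,l)
        if r:
            r=r[0]; v,u=np.nonzero(r['mask']&(d>0)); P=pts(c,np.c_[u,v],d[v,u])
            print(l,round(r['p'],2),r['pixel'],np.median(P,0).round(3),P.min(0).round(3),P.max(0).round(3))
E
```

```text
pics
{'time': 0.0, 'joint_pos': array([ 1.18201537e+00,  5.33674002e-02,  1.61428294e+00, -8.12332588e-06,
        1.47602524e+00, -1.18979234e-01]), 'joint_vel': array([-0.00141685,  0.00064339, -0.00245099,  0.00124161, -0.00088269,
       -0.00061343]), 'joint_efforts': array([ 4.92965264e-04, -3.93686628e+01, -3.70173705e+01, -9.13578810e-05,
        7.24778758e-03, -3.52950522e-06]), 'tool_pos': array([0.16631343, 0.60174874, 0.19846318]), 'tool_rot': array([-2.57661581e-04,  1.34491614e-01,  9.90914185e-01, -1.00909280e-03]), 'contact_force': array([0.37220009, 1.8950061 , 0.94320114]), 'ft_torque': array([-0.00538815, -0.01834132,  0.01191647]), 'grasp_force': 0.0, 'gripper_width': 0.9999815850156839}
['IKError', 'grasp_offset', 'state'] 0.0187
scene [[-0.889, 0.317, -0.332, 0.091], [-0.458, -0.595, 0.66, 0.772], [0.011, 0.738, 0.674, 0.989], [0.0, 0.0, 0.0, 1.0]] 385.87333250100863
meter 0.74 [237.9, 318.0] [0.47  0.272 0.024] [ 0.435  0.093 -0.004] [0.552 0.34  0.032]
meter_cap 0.59 [333.0, 224.2] [ 0.373 -0.234  0.009] [ 0.305 -0.247  0.   ] [ 0.436 -0.226  0.015]
lever_gri
[... 775 characters left out ...]
003] [0.558 0.335 0.032]
meter_cap 0.68 [232.1, 202.1] [0.473 0.253 0.018] [ 0.435  0.086 -0.   ] [0.549 0.353 0.032]
lever_grip 0.58 [330.2, 222.5] [ 0.584 -0.206  0.165] [ 0.452 -0.491  0.149] [ 0.645 -0.154  0.351]
chamber 0.66 [380.0, 268.1] [ 0.628 -0.401  0.146] [ 0.451 -0.509 -0.004] [0.907 0.021 0.375]
marker 0.76 [251.1, 301.1] [ 0.367 -0.243  0.01 ] [ 0.304 -0.249 -0.   ] [ 0.436 -0.233  0.016]
film_roll 0.97 [226.1, 254.9] [ 0.361 -0.095  0.039] [ 0.336 -0.11  -0.002] [ 0.393 -0.048  0.053]
spirit_lamp 0.8 [287.6, 347.1] [ 0.388 -0.431  0.044] [ 0.358 -0.453 -0.003] [ 0.447 -0.327  0.094]
spray_left 0.68 [277.8, 175.7] [0.625 0.2   0.11 ] [ 0.584  0.113 -0.005] [0.934 0.837 0.244]
```

View pics/scene0.png

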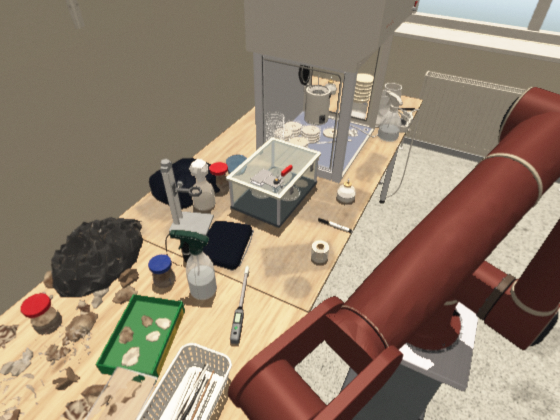

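View pics/side0.png

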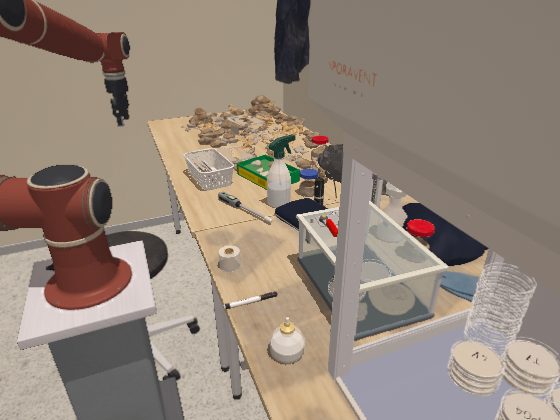

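```bash
python3 - <<'E'
from h import *
for n in('scene','side'):
    c=cam(n); d=np.load(n+'0.npy'); im=cv2.imread(f'pics/{n}0.png')
    v,u=np.nonzero(d>0); P=pts(c,np.c_[u,v],d[v,u]); col=im[v,u].astype(int)
    # lid rim
    m=(abs(P[:,2]-.151)<.006)&(P[:,0]>.45)&(P[:,0]<.85)&(P[:,1]<-.05)&(P[:,1]>-.55)
    r=cv2.minAreaRect((P[m,:2]*1000).astype(np.float32)); print(n,'lid',m.sum(),r, cv2.boxPoints(r).round().tolist())
    # red lever grip
    m=(col[:,2]>150)&(col[:,1]<70)&(P[:,2]>.155)&(P[:,2]<.19)&(P[:,1]<-.05)&(P[:,0]>.45)
    r=cv2.minAreaRect((P[m,:2]*1000).astype(np.float32)); print('lever',m.sum(),r,P[m].mean(0).round(3))
    # meter
    m=(P[:,2]>.006)&(P[:,2]<.045)&(P[:,0]>.38)&(P[:,0]<.58)&(P[:,1]>.05)&(P[:,1]<.37)
    q=P[m]; 
    for y in np.arange(.07,.36,.02):
        k=abs(q[:,1]-y)<.01
        if k.sum(): print('  y%.2f x %.3f-%.3f z %.3f n%d'%(y,q[k,0].min(),q[k,0].max(),q[k,2].max(),k.sum()))
    # height map left area
    H={}
    for p in P[(P[:,1]>.3)&(P[:,1]<.75)&(P[:,0]>.2)&(P[:,0]<.8)&(P[:,2]<.2)]:
        k=(int(p[0]//.04),int(p[1]//.04)); H[k]=max(H.get(k,-1),p[2])
    print('heightmap mm rows x=.2.. cols y=.28..')
    for i in range(5,20): print('%.2f'%(i*.04),[int(1000*H.get((i,j),-.001)) for j in range(7,19)])
E
```

```text
scene lid 2943 ((649.852294921875, -310.987548828125), (443.3180847167969, 397.2301940917969), 89.64796447753906) [[450.0, -531.0], [847.0, -534.0], [850.0, -91.0], [453.0, -88.0]]
lever 25 ((578.3545532226562, -247.41575622558594), (54.93229293823242, 8.849214553833008), 82.08602905273438) [ 0.577 -0.246  0.182]
  y0.07 x 0.439-0.578 z 0.035 n8
  y0.09 x 0.540-0.579 z 0.039 n31
  y0.11 x 0.534-0.580 z 0.044 n51
  y0.13 x 0.525-0.579 z 0.043 n26
  y0.15 x 0.517-0.532 z 0.020 n14
  y0.17 x 0.507-0.524 z 0.020 n20
  y0.19 x 0.498-0.517 z 0.022 n20
  y0.21 x 0.491-0.507 z 0.022 n19
  y0.23 x 0.478-0.497 z 0.023 n20
  y0.25 x 0.465-0.494 z 0.030 n49
  y0.27 x 0.456-0.491 z 0.032 n65
  y0.29 x 0.446-0.479 z 0.031 n64
  y0.31 x 0.438-0.471 z 0.032 n70
  y0.33 x 0.435-0.464 z 0.032 n90
  y0.35 x 0.450-0.450 z 0.011 n1
heightmap mm rows x=.2.. cols y=.28..
0.20 [-1, -1, -1, -1, -1, -1, -1, -1, -1, -1, -1, -1]
0.24 [-1, -1, -1, -1, -1, -1, -1, -1, -1, -1, -1, -1]
0.28 [-1, -1, -1, -1, -1, 1, -1, -1, -1, -1, -1, -1]
0.32 [-1, -1, -1, -1, 3, 2, -1, -1, -1, -1, -1, -1]
0.36 [3, 4, 2, 83, 85, 83,
[... 1488 characters left out ...]
 -651, -653, -743, -739, -739, -739, -739, -745]
0.28 [1, 1, 2, 2, 0, 1, 1, 1, 0, 0, 1, 2]
0.32 [2, 2, 2, 2, 1, 0, 1, 1, 1, 2, 1, 2]
0.36 [3, 1, 2, 80, 79, 80, 82, 82, 82, 79, 1, 1]
0.40 [21, 24, 2, 82, 53, 52, 53, 48, 80, 82, -2, 0]
0.44 [30, 28, 1, 81, 53, 55, 54, 52, 82, 83, 0, 1]
0.48 [1, 2, 1, 81, 34, 80, 80, 81, 81, 81, 0, 0]
0.52 [1, 1, 3, 81, 81, 83, 81, 60, 59, 61, 58, -1]
0.56 [1, 1, 40, 52, 50, 52, 61, 60, 60, 61, 58, -1]
0.60 [2, 52, 51, 50, 45, 49, 61, 60, 59, 62, 58, 2]
0.64 [-1, -1, 50, 48, 48, 54, 60, 59, 56, 42, 36, 1]
0.68 [0, -1, -1, -1, 51, 49, 51, 50, -1, 49, 38, 0]
0.72 [2, 51, 35, 51, -1, 48, 48, 38, 45, 41, 47, 53]
0.76 [-1, 50, 51, 49, -1, 42, 43, -1, 18, -1, 58, 70]
```

```bash
cat >> h.py <<'E'
def frame():
    s=manip.state(); q=s['tool_rot']; M=R.from_quat([q[1],q[2],q[3],q[0]]).as_matrix()
    return np.array(s['tool_pos']), np.degrees(np.arctan2(M[1,1],M[0,1]))
def plan(goals,p=None,yaw=None):
    """goals: (x,y,z,yaw_y_deg); prints calls as shift x,y,z,turn normalised + rows"""
    if p is None: p,yaw=frame()
    p=np.array(p,float)
    for g in goals:
        for _ in range(12):
            a=np.radians(yaw); Y=np.array([np.cos(a),np.sin(a),0]); Z=np.array([0,0,-1.]); X=np.cross(Y,Z)
            D=np.array(g[:3])-p; t=-((g[3]-yaw+180)%360-180)
            if np.linalg.norm(D)<.001 and abs(t)<.3: break
            L=np.array([D@X,D@Y,D@Z])/.12; k=min(1,1/max(abs(L).max(),abs(t)/45,1e-9))
            L=(L*k).round(3); T=round(t*k/45,3)
            n=max(np.linalg.norm(L)*.12/.0625,abs(T)*45/10.7)
            print(L.tolist(),T,'rows %.1f'%n)
            p=p+.12*(L[0]*X+L[1]*Y+L[2]*Z); yaw-=T*45
        print(' at',p.round(3),round(yaw,1))
E
python3 - <<'E'
from h import *
print(frame())
plan([(.52,-.23,.29,-8)])
E
```

```text
(array([0.16657551, 0.60237392, 0.19972451]), np.float64(74.54292818035057))
[-0.794, -1.0, -0.127] 0.311 rows 2.5
[-1.0, -0.768, -0.126] 0.307 rows 2.4
[-1.0, -0.44, -0.109] 0.266 rows 2.1
[-1.0, -0.208, -0.102] 0.249 rows 2.0
[-1.0, -0.01, -0.1] 0.243 rows 1.9
[-1.0, 0.184, -0.102] 0.247 rows 2.0
[-0.807, 0.318, -0.086] 0.211 rows 1.7
 at [ 0.52 -0.23  0.29] -8.0
```

>>> {"method": "servo_tool", "body": {"motion": [1, -0.794, -1, -0.127, 0.311, 1, -0.794, -1, -0.127, 0.311, 1, -0.794, -1, -0.127, 0.311]}}

```text
time: 1.27
tool_pos: [0.2272, 0.4594, 0.2153]
tool_rot: [0.0, 0.255, 0.967, 0.0]
contact_force: [-0.7, -0.3, -0.1]
gripper_width: 1.002
grasp_force: 0.0
```

>>> {"method": "servo_tool", "body": {"motion": [1, -1, -0.768, -0.126, 0.307, 1, -1, -0.768, -0.126, 0.307, 1, -1, -0.768, -0.126, 0.307]}}

```text
time: 1.65
tool_pos: [0.2865, 0.3201, 0.2307]
tool_rot: [0.001, 0.37, 0.929, 0.001]
contact_force: [-0.4, 0.1, -0.1]
gripper_width: 1.0
grasp_force: 0.0
```

>>> {"method": "servo_tool", "body": {"motion": [1, -1, -0.44, -0.11, 0.266, 1, -1, -0.44, -0.11, 0.266, 1, -1, -0.44, -0.11, 0.266]}}

```text
time: 2.02
tool_pos: [0.3383, 0.1986, 0.2441]
tool_rot: [0.001, 0.467, 0.884, 0.001]
contact_force: [-0.3, 0.8, -0.0]
gripper_width: 0.998
grasp_force: 0.0
```

>>> {"method": "servo_tool", "body": {"motion": [1, -1, -0.21, -0.1, 0.25, 1, -1, -0.21, -0.1, 0.25]}}

```text
time: 2.28
tool_pos: [0.3847, 0.0882, 0.2555]
tool_rot: [0.0, 0.547, 0.837, 0.001]
contact_force: [1.7, 0.6, 0.7]
gripper_width: 1.0
grasp_force: 0.0
```

>>> {"method": "servo_tool", "body": {"motion": [1, -1, -0.01, -0.1, 0.243, 1, -1, -0.01, -0.1, 0.243]}}

```text
time: 2.52
tool_pos: [0.432, -0.0231, 0.2676]
tool_rot: [0.0, 0.625, 0.78, 0.001]
contact_force: [0.4, 1.2, -0.4]
gripper_width: 0.999
grasp_force: 0.0
```

>>> {"method": "servo_tool", "body": {"motion": [1, -1, 0.18, -0.1, 0.247, 1, -1, 0.18, -0.1, 0.247]}}

```text
time: 2.78
tool_pos: [0.4795, -0.1355, 0.2795]
tool_rot: [0.0, 0.698, 0.716, 0.0]
contact_force: [0.7, 0.9, 0.3]
gripper_width: 1.001
grasp_force: 0.0
```

>>> {"method": "servo_tool", "body": {"motion": [1, -0.8, 0.32, -0.09, 0.21, 1, -0.8, 0.32, -0.09, 0.21, 1, -0.8, 0.32, -0.09, 0.21, 1, -0.8, 0.32, -0.09, 0.21]}}

```text
time: 3.28
tool_pos: [0.5195, -0.2282, 0.2896]
tool_rot: [-0.001, 0.754, 0.657, 0.0]
contact_force: [-0.0, 0.7, -0.1]
gripper_width: 1.001
grasp_force: 0.0
```

```bash
python3 - <<'E'
from h import *
print(frame(),manip.state()['time']); c=cam('wrist'); im,d=eyes.grab_frame('wrist'); save('w1.png',im); np.save('w1.npy',d); np.savez('w1c.npz',K=c[0],D=c[1],T=c[2])
v,u=np.nonzero(d>0); P=pts(c,np.c_[u,v],d[v,u]); col=im[v,u].astype(int)
m=(col[:,0]>130)&(col[:,1]<80)&(col[:,2]<80)&(P[:,2]>.15)&(P[:,2]<.2)
r=cv2.minAreaRect((P[m,:2]*1000).astype(np.float32)); print('lever',m.sum(),r,np.median(P[m],0))
E
```

```text
(array([ 0.51948121, -0.22823545,  0.28959641]), np.float64(-7.910158932081516)) 3.275
lever 742 ((582.1001586914062, -252.86703491210938), (58.02254104614258, 13.059962272644043), 80.90299987792969) [ 0.58152458 -0.25141914  0.18254703]
```

View pics/w1.png

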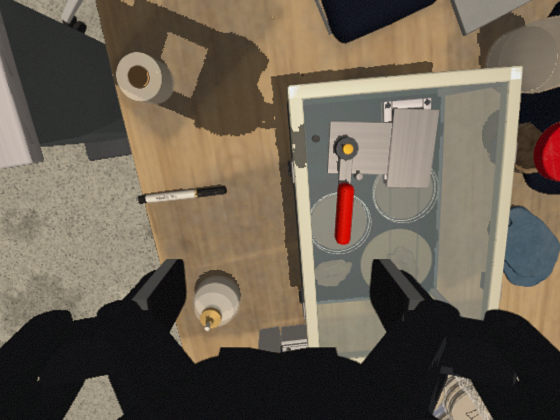

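```bash
python3 - <<'E'
from h import *
z=np.load('w1c.npz'); c=(z['K'],z['D'],z['T'])
A=ray_z(c,[[289,87],[522,68],[309,350]],.152); print(A.round(4)); d=A[1]-A[0]; print(np.hypot(*d[:2]),np.degrees(np.arctan2(d[1],d[0])))
d=A[0]-A[2];print('front edge',np.degrees(np.arctan2(d[1],d[0]))-90)
print('pivot',ray_z(c,[[347,148]],.178).round(4))
a=np.radians(-8.7);X=np.array([np.cos(a),np.sin(a)]);Y=np.array([-X[1],X[0]])
for n,p in(('lever',np.array([.5821,-.2525])+.062*X-.035*Y),('corner',(A[0]+A[1])[:2]/2-.16*Y)): print(n,'centre',p.round(4),'port',(p+.1*Y).round(4),'pivot',(p+.1*Y-.062*X).round(4))
plan([(.582,-.2525,.27,-8.7),(.582,-.2525,.168,-8.7)])
E
```

```text
[[ 0.545  -0.1285  0.152 ]
 [ 0.7677 -0.1393  0.152 ]
 [ 0.5312 -0.4232  0.152 ]]
0.22289596332455913 -2.764426974422532
front edge -2.6923590501754404
pivot [[ 0.5891 -0.1901  0.178 ]]
lever centre [ 0.6381 -0.2965] port [ 0.6532 -0.1976] pivot [ 0.5919 -0.1882]
corner centre [ 0.6322 -0.2921] port [ 0.6473 -0.1932] pivot [ 0.586  -0.1839]
[-0.131, 0.545, 0.165] 0.018 rows 1.1
 at [ 0.582 -0.252  0.27 ] -8.7
[-0.0, -0.0, 0.85] 0.0 rows 1.6
 at [ 0.582 -0.252  0.168] -8.7
```

>>> {"method": "servo_tool", "body": {"motion": [1, -0.13, 0.55, 0.3, 0.02, 1, -0.13, 0.55, 0.6, 0.02, 1, -0.13, 0.55, 1, 0.02, 1, -0.13, 0.55, 1, 0.02]}}

```text
time: 3.82
tool_pos: [0.5797, -0.2509, 0.1648]
tool_rot: [-0.005, 0.759, 0.651, -0.002]
contact_force: [-0.0, 0.2, -0.3]
gripper_width: 1.002
grasp_force: 0.0
```

```bash
python3 - <<'E'
from h import *
p,y=frame(); print(p,y); plan([(.582,-.2525,.164,-9)])
piv=np.array([.5912,-.1897])
# arc rows from commanded grip
p0=np.array([.582,-.2525]); v=p0-piv; v*=.065/np.linalg.norm(v)
def rot(w,t): a=-np.radians(t); return np.array([w[0]*np.cos(a)-w[1]*np.sin(a),w[0]*np.sin(a)+w[1]*np.cos(a)])
for s in (0,43):
    a=np.radians(-9-s); Y=np.array([np.cos(a),np.sin(a)]); X=np.array([-Y[1],Y[0]])*-1*1
    X=np.cross([*Y,0],[0,0,-1])[:2]
    for k in range(1,6):
        t=s+43*k/5; D=(rot(v,t)-rot(v,s))/.12; print(round(D@X,3),round(D@Y,3),0,round((t-s)/45,3))
E
```

```text
[ 0.57966776 -0.25085187  0.16483565] -8.779776681602995
[-0.011, 0.021, 0.007] 0.005 rows 0.0
 at [ 0.582 -0.253  0.164] -9.0
0.005 -0.081 0 0.191
0.022 -0.16 0 0.382
0.051 -0.236 0 0.573
0.091 -0.307 0 0.764
0.141 -0.371 0 0.956
0.005 -0.081 0 0.191
0.022 -0.16 0 0.382
0.051 -0.236 0 0.573
0.091 -0.307 0 0.764
0.141 -0.371 0 0.956
```

>>> {"method": "servo_tool", "body": {"motion": [1, 0, 0, 0.05, 0, -1, 0, 0, 0.05, 0, -1, 0, 0, 0.05, 0, -1, 0, 0, 0.05, 0, -1, 0, 0, 0.05, 0]}}

```text
time: 4.45
tool_pos: [0.5826, -0.2543, 0.1645]
tool_rot: [0.0, 0.76, 0.65, 0.0]
contact_force: [-0.3, -0.4, -0.5]
gripper_width: 0.142
grasp_force: 0.0
```

>>> {"method": "servo_tool", "body": {"motion": [-1, 0, 0, 0, 0, -1, 0, 0, 0, 0]}}

```text
time: 4.7
tool_pos: [0.5824, -0.2541, 0.1639]
tool_rot: [-0.0, 0.76, 0.65, -0.0]
contact_force: [-0.7, -0.1, 0.4]
gripper_width: 0.0
grasp_force: 0.0
```

```bash
python3 - <<'E'
from h import *
c=cam('wrist'); im,d=eyes.grab_frame('wrist'); save('w2.png',im)
v,u=np.nonzero(d>0); P=pts(c,np.c_[u,v],d[v,u]); col=im[v,u].astype(int)
m=(col[:,0]>130)&(col[:,1]<80)&(col[:,2]<80)&(P[:,2]>.15)&(P[:,2]<.2)
r=cv2.minAreaRect((P[m,:2]*1000).astype(np.float32)); print('lever',m.sum(),r,np.median(P[m],0),manip.state()['gripper_width'])
E
```

```text
lever 0 ((0.0, 0.0), (0.0, 0.0), 0.0) [nan nan nan] -0.0026548588270844872
  return _methods._mean(a, axis=axis, dtype=dtype,
  ret = um.true_divide(
```

View pics/w2.png

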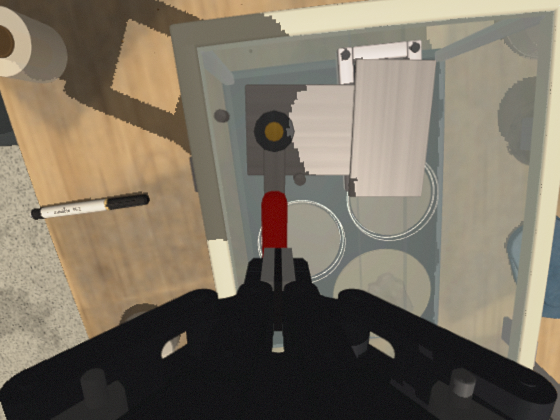

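```bash
python3 - <<'E'
from h import *
c=cam('wrist'); p,y=frame(); print(p,y,proj(c,[p,p+[0,0,.019]]),c[2].round(3).tolist())
im,d=eyes.grab_frame('wrist')
for uv in [(274,200),(274,240),(274,132),(275,270),(275,290)]:
    print(uv,im[uv[1],uv[0]],pts(c,[uv],[d[uv[1],uv[0]]]).round(3), ray_z(c,[uv],.182).round(3))
print(models.regions_of('wrist','lever_grip')[0]['pixel'])
E
```

```text
[ 0.58248072 -0.25413107  0.16398819] -8.890196510397681 [[276.01584437 241.03902987]
 [275.84570471 253.64746702]] [[0.988, 0.149, 0.041, 0.594], [-0.155, 0.952, 0.263, -0.189], [0.0, -0.266, 0.964, 0.338], [0.0, 0.0, 0.0, 1.0]]
(274, 200) [110  11   8] [[ 0.586 -0.225  0.181]] [[ 0.586 -0.225  0.182]]
(274, 240) [113  12  10] [[ 0.583 -0.247  0.182]] [[ 0.583 -0.247  0.182]]
(274, 132) [111  82  27] [[ 0.591 -0.191  0.172]] [[ 0.591 -0.191  0.182]]
(275, 270) [18 16 18] [[ 0.584 -0.244  0.223]] [[ 0.58  -0.264  0.182]]
(275, 290) [25 20 20] [[ 0.584 -0.247  0.234]] [[ 0.578 -0.276  0.182]]
[344.8, 132.6]
```

```bash
python3 -c "
import cv2;im=cv2.imread('pics/w2.png')[180:330,210:350];cv2.imwrite('pics/w2z.png',cv2.convertScaleAbs(cv2.resize(im,None,fx=4,fy=4,interpolation=2),alpha=2.0))"
```

```text
(no output)
```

View pics/w2z.png

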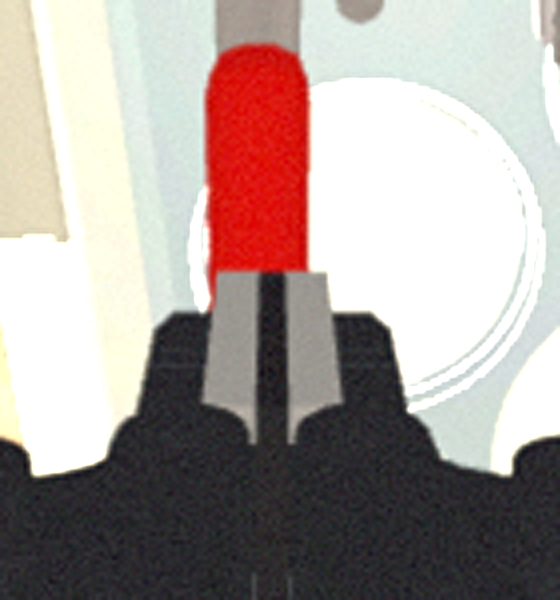

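```bash
python3 - <<'E'
from h import *
c=cam('wrist'); im,d=eyes.grab_frame('wrist')
for uv in [(276,235),(276,244),(276,247),(268,250),(268,255),(288,250),(288,255),(277,252),(277,258)]:
    print(uv,im[uv[1],uv[0]],pts(c,[uv],[d[uv[1],uv[0]]]).round(4))
print(manip.state()['joint_pos'],manip.state()['grasp_force'])
E
```

```text
(276, 235) [112  11   8] [[ 0.5842 -0.2437  0.1827]]
(276, 244) [111   4   4] [[ 0.5835 -0.2484  0.1836]]
(276, 247) [91 13 10] [[ 0.5832 -0.2502  0.1834]]
(268, 250) [76 75 71] [[ 0.5806 -0.2434  0.2028]]
(268, 255) [78 74 72] [[ 0.5807 -0.2437  0.2079]]
(288, 250) [80 78 76] [[ 0.5898 -0.2452  0.202 ]]
(288, 255) [77 74 72] [[ 0.5896 -0.2449  0.2085]]
(277, 252) [13 16 16] [[ 0.5847 -0.2444  0.2043]]
(277, 258) [20 21 18] [[ 0.5847 -0.2443  0.2113]]
[-5.28363478e-01  1.00743432e-01  1.62234992e+00  6.38959112e-06
  1.41860699e+00 -3.73227665e-01] 0.0
```

```bash
python3 - <<'E'
from h import *
o=[]
for n in('scene','side'):
    c=cam(n); im,d=eyes.grab_frame(n); v,u=np.nonzero(d>0); P=pts(c,np.c_[u,v],d[v,u]); col=im[v,u]
    m=(abs(P[:,0]-.582)<.025)&(abs(P[:,1]+.25)<.025)&(P[:,2]>.155)&(P[:,2]<.26)
    k=np.argsort(P[m,2]); 
    for p,q in list(zip(P[m][k].round(3).tolist(),col[m][k].tolist()))[::4]: print(n,p,q)
    t=proj(c,[[.5824,-.2541,.164]])[0].astype(int); print(t); o.append(cv2.resize(im[t[1]-45:t[1]+30,t[0]-50:t[0]+50],None,fx=4,fy=4,interpolation=cv2.INTER_CUBIC))
save('z3.png',np.hstack(o))
E
```

```text
scene [0.572, -0.273, 0.164] [195, 160, 142]
scene [0.573, -0.251, 0.168] [167, 126, 112]
scene [0.576, -0.232, 0.17] [151, 81, 72]
scene [0.573, -0.265, 0.172] [138, 40, 36]
scene [0.571, -0.253, 0.176] [136, 41, 38]
scene [0.577, -0.226, 0.178] [136, 31, 29]
scene [0.589, -0.225, 0.179] [157, 92, 82]
scene [0.574, -0.252, 0.18] [137, 29, 29]
scene [0.573, -0.273, 0.18] [231, 69, 62]
scene [0.581, -0.24, 0.181] [140, 31, 29]
scene [0.577, -0.249, 0.181] [139, 29, 26]
scene [0.583, -0.245, 0.182] [146, 54, 49]
scene [0.572, -0.263, 0.182] [224, 51, 46]
scene [0.586, -0.227, 0.183] [148, 70, 63]
scene [0.573, -0.266, 0.185] [245, 65, 59]
scene [0.575, -0.245, 0.202] [116, 100, 92]
scene [0.583, -0.244, 0.203] [83, 82, 76]
scene [0.587, -0.244, 0.207] [91, 89, 85]
scene [0.591, -0.245, 0.209] [99, 96, 88]
scene [0.569, -0.248, 0.21] [45, 34, 35]
scene [0.571, -0.244, 0.212] [34, 33, 32]
scene [0.594, -0.25, 0.214] [79, 76, 71]
scene [0.586, -0.242, 0.217] [82, 81, 77]
scene [0.594, -0.249, 0.218] [82, 80, 74]
scene [0.567, -0.243, 0.222] [28, 28, 29]
scene [0.587, -0.244, 0.223] [95, 9
[... 4010 characters left out ...]

side [0.578, -0.261, 0.248] [36, 38, 39]
side [0.565, -0.256, 0.248] [38, 38, 41]
side [0.568, -0.264, 0.249] [39, 39, 41]
side [0.566, -0.248, 0.249] [36, 37, 38]
side [0.585, -0.267, 0.25] [37, 38, 40]
side [0.571, -0.262, 0.25] [38, 39, 41]
side [0.56, -0.259, 0.25] [36, 37, 39]
side [0.587, -0.267, 0.251] [37, 38, 41]
side [0.576, -0.263, 0.252] [38, 38, 40]
side [0.59, -0.247, 0.252] [36, 36, 40]
side [0.573, -0.264, 0.253] [37, 38, 40]
side [0.571, -0.244, 0.254] [38, 38, 39]
side [0.575, -0.265, 0.256] [38, 38, 41]
side [0.57, -0.264, 0.256] [36, 34, 38]
side [0.566, -0.262, 0.258] [36, 35, 39]
side [0.568, -0.248, 0.259] [36, 35, 38]
side [0.586, -0.262, 0.26] [34, 33, 38]
[332 231]
```

View pics/z3.png

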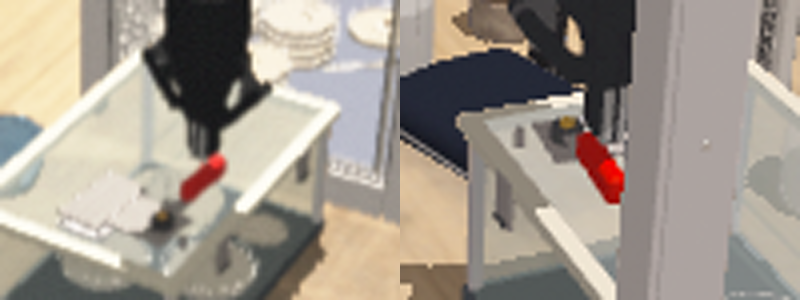

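>>> {"method": "servo_tool", "body": {"motion": [1, 0, 0, 0, 0, 1, 0, 0, 0, 0, 1, 0, 0, 0, 0, 1, 0, 0, 0.31, 0, 1, 0, 0, 0.31, 0]}}

```text
time: 5.62
tool_pos: [0.5802, -0.2528, 0.1232]
tool_rot: [-0.003, 0.76, 0.65, -0.001]
contact_force: [-0.8, -0.2, -0.3]
gripper_width: 1.003
grasp_force: 0.0
```

>>> {"method": "servo_tool", "body": {"motion": [-1, 0, 0, 0, 0, -1, 0, 0, 0, 0, -1, 0, 0, 0, 0, -1, 0, 0, 0, 0, -1, 0, 0, 0, 0]}}

```text
time: 6.25
tool_pos: [0.5818, -0.2543, 0.1278]
tool_rot: [-0.0, 0.759, 0.651, -0.001]
contact_force: [-4.8, 1.1, 4.2]
gripper_width: 0.151
grasp_force: 58.1
```

>>> {"method": "servo_tool", "body": {"motion": [-1, 0.005, -0.081, 0, 0.191, -1, 0.022, -0.16, 0, 0.382, -1, 0.051, -0.236, 0, 0.573, -1, 0.091, -0.307, 0, 0.764, -1, 0.141, -0.371, 0, 0.956]}}

```text
time: 6.88
tool_pos: [0.5399, -0.2308, 0.1278]
tool_rot: [0.0, 0.946, 0.324, -0.001]
contact_force: [-4.6, -0.8, 5.1]
gripper_width: 0.149
grasp_force: 58.1
```

>>> {"method": "servo_tool", "body": {"motion": [-1, 0.005, -0.081, 0, 0.191, -1, 0.022, -0.16, 0, 0.382, -1, 0.051, -0.236, 0, 0.573, -1, 0.091, -0.307, 0, 0.764, -1, 0.141, -0.371, 0, 0.956]}}

```text
time: 7.5
tool_pos: [0.5257, -0.1868, 0.1279]
tool_rot: [0.003, 0.999, -0.045, -0.001]
contact_force: [-5.6, -24.0, -0.7]
gripper_width: 0.15
grasp_force: 66.6
```

>>> {"method": "servo_tool", "body": {"motion": [-1, 0, 0, 0, 0, -1, 0, 0, 0, 0]}}

```text
time: 7.75
tool_pos: [0.5256, -0.1871, 0.1279]
tool_rot: [0.002, 0.999, -0.042, -0.002]
contact_force: [-7.6, -6.0, 4.8]
gripper_width: 0.149
grasp_force: 64.3
```

```bash
python3 - <<'E'
from h import *
p,y=frame(); plan([(.526,-.187,.19,y),(.45,.24,.17,22.8)])
E
```

```text
[0.003, -0.001, -0.518] -0.0 rows 1.0
 at [ 0.526 -0.187  0.19 ] -94.8
[-0.266, -1.0, 0.048] -0.748 rows 3.1
[0.34, -1.0, 0.049] -0.764 rows 3.2
[1.0, -0.749, 0.057] -0.903 rows 3.8
[0.273, 0.018, 0.013] -0.198 rows 0.8
 at [0.45 0.24 0.17] 22.8
```

>>> {"method": "servo_tool", "body": {"motion": [1, 0, 0, 0, 0, 1, 0, 0, 0, 0, 1, 0, 0, 0, 0, 1, 0, 0, -0.52, 0, 1, 0, 0, -0.52, 0]}}

```text
time: 8.38
tool_pos: [0.5303, -0.1865, 0.1958]
tool_rot: [0.002, 0.999, -0.043, 0.005]
contact_force: [1.2, -0.2, 1.5]
gripper_width: 1.002
grasp_force: 0.0
```

>>> {"method": "servo_tool", "body": {"motion": [1, -0.266, -1, 0.05, -0.75, 1, -0.266, -1, 0.05, -0.75, 1, -0.266, -1, 0.05, -0.75, 1, -0.266, -1, 0.05, -0.75]}}

```text
time: 8.88
tool_pos: [0.5054, -0.062, 0.183]
tool_rot: [-0.0, 0.968, 0.249, -0.0]
contact_force: [-0.3, -0.9, -0.6]
gripper_width: 1.001
grasp_force: 0.0
```

>>> {"method": "servo_tool", "body": {"motion": [1, 0.34, -1, 0.05, -0.764, 1, 0.34, -1, 0.05, -0.764, 1, 0.34, -1, 0.05, -0.764, 1, 0.34, -1, 0.05, -0.764]}}

```text
time: 9.38
tool_pos: [0.4835, 0.0624, 0.1771]
tool_rot: [-0.0, 0.852, 0.524, -0.0]
contact_force: [-0.3, -0.4, 0.8]
gripper_width: 1.0
grasp_force: 0.0
```

>>> {"method": "servo_tool", "body": {"motion": [1, 1, -0.75, 0.057, -0.9, 1, 1, -0.75, 0.057, -0.9, 1, 1, -0.75, 0.057, -0.9, 1, 1, -0.75, 0.057, -0.9]}}

```text
time: 9.88
tool_pos: [0.457, 0.2109, 0.17]
tool_rot: [-0.0, 0.616, 0.788, -0.0]
contact_force: [0.6, -0.5, 0.1]
gripper_width: 0.999
grasp_force: 0.0
```

>>> {"method": "servo_tool", "body": {"motion": [1, 0.27, 0.02, 0.013, -0.2, 1, 0.27, 0.02, 0.013, -0.2, 1, 0.27, 0.02, 0.013, -0.2]}}

```text
time: 10.25
tool_pos: [0.4522, 0.2411, 0.1687]
tool_rot: [0.0, 0.555, 0.832, -0.0]
contact_force: [-0.2, -0.4, -0.1]
gripper_width: 1.001
grasp_force: 0.0
```

```bash
python3 - <<'E'
from h import *
print(frame(),manip.state()['time']); c=cam('wrist'); im,d=eyes.grab_frame('wrist'); save('w4.png',im)
v,u=np.nonzero(d>0); P=pts(c,np.c_[u,v],d[v,u])
m=(P[:,2]>.008)&(P[:,2]<.04)&(P[:,0]>.4)&(P[:,0]<.6)&(P[:,1]>.06)&(P[:,1]<.38)
q=P[m]
for y in np.arange(.07,.37,.02):
    k=abs(q[:,1]-y)<.003
    if k.sum(): print('y%.2f x %.3f-%.3f z %.3f n%d'%(y,q[k,0].min(),q[k,0].max(),q[k,2].max(),k.sum()))
for r in models.regions_of('wrist','meter')[:1]:
    print(r['p'],r['pixel']); k=r['mask']&(d>0); v,u=np.nonzero(k);Q=pts(c,np.c_[u,v],d[v,u]);Q=Q[(Q[:,2]>.012)&(Q[:,2]<.05)]; rr=cv2.minAreaRect((Q[:,:2]*1000).astype(np.float32)); print(rr)
    H=Q[Q[:,2]>.024]; print('handle',cv2.minAreaRect((H[:,:2]*1000).astype(np.float32)))
# basket wall
m=(P[:,2]>.07)&(P[:,2]<.1)&(P[:,1]>.36)&(P[:,0]<.6); B=P[m]; print('basket',len(B), B.min(0) if len(B) else'',B.max(0) if len(B) else '')
c=cam('side');d=np.load('side0.npy');v,u=np.nonzero(d>0);P=pts(c,np.c_[u,v],d[v,u])
m=(P[:,2]>.074)&(P[:,2]<.09)&(P[:,1]>.36)&(P[:,0]<.56)&(P[:,0]>.34)&(P[:,1]<.7);print(cv2.boxPoints(cv2.minAreaRect((P[m,:2]*1000).astype(np.float32))).round())
E
```

```text
(array([0.45217894, 0.24114259, 0.16869453]), np.float64(22.528483871091048)) 10.25
y0.09 x 0.542-0.577 z 0.033 n54
y0.11 x 0.534-0.580 z 0.040 n123
y0.13 x 0.527-0.600 z 0.040 n187
y0.15 x 0.519-0.530 z 0.020 n42
y0.17 x 0.510-0.521 z 0.020 n44
y0.19 x 0.501-0.513 z 0.019 n48
y0.21 x 0.493-0.591 z 0.020 n56
y0.23 x 0.479-0.592 z 0.040 n134
y0.25 x 0.466-0.600 z 0.040 n158
y0.27 x 0.457-0.487 z 0.031 n163
y0.29 x 0.448-0.479 z 0.030 n180
y0.31 x 0.440-0.470 z 0.030 n183
y0.33 x 0.436-0.462 z 0.029 n148
0.79 [302.5, 173.4]
((497.39971923828125, 211.64907836914062), (26.665000915527344, 267.3743591308594), 23.197948455810547)
handle ((465.92254638671875, 285.88214111328125), (24.233299255371094, 103.78718566894531), 23.298295974731445)
basket 1424 [0.42877931 0.40378201 0.07009602] [0.53307119 0.44892155 0.0827311 ]
[[365. 641.]
 [394. 396.]
 [538. 413.]
 [509. 658.]]
```

View pics/w4.png

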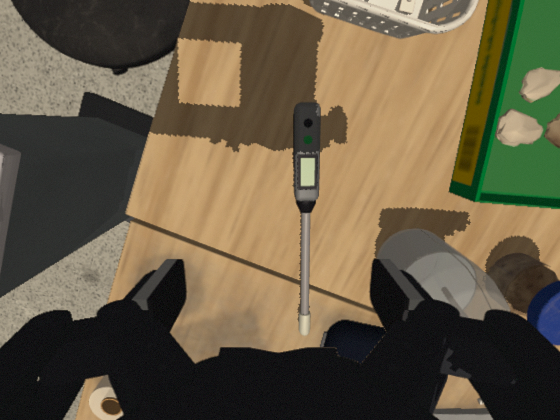

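```bash
python3 - <<'E'
from h import *
H={}
for n in('scene','side'):
    c=cam(n); d,_=None,None
    d=np.load(n+'0.npy'); v,u=np.nonzero(d>0); P=pts(c,np.c_[u,v],d[v,u])
    if n=='side':
        for y in np.arange(-.2,.6,.05):
            k=(abs(P[:,1]-y)<.012)&(abs(P[:,2])<.006)&(P[:,0]>.2)&(P[:,0]<.5); print('edge y%.2f x %.3f'%(y,P[k,0].min() if k.any() else -1),end='; ')
    for p in P[(abs(P[:,1])<.6)&(P[:,0]>-.1)&(P[:,0]<.4)&(P[:,2]<.3)]:
        k=(int(p[0]//.04),int(p[1]//.05)); H[k]=max(H.get(k,-9),p[2])
print()
print('     ',[j*5 for j in range(-2,12)])
for i in range(-2,10): print('%.2f'%(i*.04),[int(1000*H[i,j]) if (i,j) in H else None for j in range(-2,12)])
plan([(.469,.279,.05,23.2),(.469,.279,-.033,23.2)])
E
```

```text
edge y-0.20 x 0.308; edge y-0.15 x 0.308; edge y-0.10 x 0.308; edge y-0.05 x 0.308; edge y-0.00 x 0.308; edge y0.05 x 0.308; edge y0.10 x 0.309; edge y0.15 x 0.301; edge y0.20 x 0.300; edge y0.25 x 0.300; edge y0.30 x 0.300; edge y0.35 x 0.301; edge y0.40 x 0.301; edge y0.45 x 0.301; edge y0.50 x 0.301; edge y0.55 x 0.302; 
      [-10, -5, 0, 5, 10, 15, 20, 25, 30, 35, 40, 45, 50, 55]
-0.08 [278, 299, 297, 296, 3, 1, None, None, None, None, None, None, None, None]
-0.04 [299, 299, None, 250, 11, 2, None, None, None, None, None, None, None, None]
0.00 [299, 294, None, 30, 12, 1, None, None, None, None, None, None, -215, -215]
0.04 [292, 299, 298, 11, 1, 0, None, None, None, None, None, None, -216, -216]
0.08 [272, 294, 285, 10, 1, 0, None, -657, -645, -640, -634, -635, -215, -215]
0.12 [2, 1, 1, 1, 1, 0, -659, -650, -217, -218, -215, -215, 299, 299]
0.16 [-647, -646, -645, -647, -646, -648, -662, -669, -217, -216, -214, -215, 297, 299]
0.20 [-738, -742, -743, -742, -744, -744, -742, -737, -242, -217, -217, -216, -219, -234]
0.24 [-743, -741, -737, -745, -743, -744, -739, -740, -742, -739, -742, -651, -671, -739]
0.28 [3, 2, 2, 3, 3, 2, 1, 1, 1, 2, 2, 1, 1, 1]
0.32 [53, 52, 4, 2, 2, 6, 3, 4, 2, 2, 2, 3, 2, 1]
0.36 [54, 51, 3, 4, 3, 3, 3, 3, 4, 3, 83, 85, 83, 82]
[0.239, 0.251, 0.99] -0.015 rows 2.0
 at [0.469 0.279 0.05 ] 23.2
[-0.0, -0.0, 0.692] 0.0 rows 1.3
 at [ 0.469  0.279 -0.033] 23.2
```

>>> {"method": "servo_tool", "body": {"motion": [1, 0.24, 0.25, 0.3, 0, 1, 0.24, 0.25, 0.6, 0, 1, 0.24, 0.25, 0.99, 0, 1, 0.24, 0.25, 0.99, 0]}}

```text
time: 10.85
tool_pos: [0.4651, 0.2778, 0.0458]
tool_rot: [-0.003, 0.555, 0.832, -0.004]
contact_force: [-0.5, -0.7, 0.2]
gripper_width: 1.001
grasp_force: 0.0
```

>>> {"method": "servo_tool", "body": {"motion": [1, 0, 0, 0.35, 0, 1, 0, 0, 0.65, 0, 1, 0, 0, 0.68, 0, -1, 0, 0, 0.68, 0, -1, 0, 0, 0.68, 0]}}

```text
time: 11.48
tool_pos: [0.4705, 0.2807, -0.0288]
tool_rot: [0.001, 0.554, 0.832, 0.002]
contact_force: [0.8, -0.8, -0.0]
gripper_width: 0.603
grasp_force: 0.0
```

>>> {"method": "servo_tool", "body": {"motion": [-1, 0, 0, 0, 0, -1, 0, 0, 0, 0]}}

```text
time: 11.72
tool_pos: [0.4698, 0.2805, -0.0299]
tool_rot: [0.001, 0.554, 0.832, 0.001]
contact_force: [0.3, -0.3, 8.5]
gripper_width: 0.288
grasp_force: 61.2
```

```bash
python3 - <<'E'
from h import *
plan([(.469,.28,.06,23),(.33,.3,.06,-90)])
E
```

```text
[-0.002, -0.008, -0.749] -0.007 rows 1.4
 at [0.469 0.28  0.06 ] 23.0
[0.242, -0.398, -0.0] 1.0 rows 4.2
[-0.111, -0.452, -0.0] 1.0 rows 4.2
[-0.204, -0.124, -0.0] 0.512 rows 2.2
 at [0.33 0.3  0.06] -90.0
```

>>> {"method": "servo_tool", "body": {"motion": [-1, 0, 0, -0.2, 0, -1, 0, 0, -0.5, 0, -1, 0, 0, -0.75, 0, -1, 0, 0, -0.75, 0]}}

```text
time: 12.22
tool_pos: [0.4703, 0.2808, 0.0611]
tool_rot: [0.002, 0.554, 0.832, 0.002]
contact_force: [-0.2, -0.2, -1.5]
gripper_width: 0.294
grasp_force: 60.1
```

>>> {"method": "servo_tool", "body": {"motion": [-1, 0.05, -0.08, 0, 0.2, -1, 0.1, -0.16, 0, 0.4, -1, 0.15, -0.24, 0, 0.6, -1, 0.2, -0.32, 0, 0.8, -1, 0.24, -0.4, 0, 1]}}

```text
time: 12.85
tool_pos: [0.4111, 0.2873, 0.0559]
tool_rot: [-0.0, 0.832, 0.555, -0.002]
contact_force: [0.1, -0.1, -1.9]
gripper_width: 0.299
grasp_force: 60.0
```

>>> {"method": "servo_tool", "body": {"motion": [-1, -0.02, -0.09, 0, 0.2, -1, -0.04, -0.18, 0, 0.4, -1, -0.07, -0.27, 0, 0.6, -1, -0.09, -0.36, 0, 0.8, -1, -0.11, -0.45, 0, 1]}}

```text
time: 13.48
tool_pos: [0.3562, 0.2954, 0.056]
tool_rot: [0.001, 0.981, 0.194, -0.002]
contact_force: [0.1, 0.4, -1.5]
gripper_width: 0.294
grasp_force: 60.0
```

>>> {"method": "servo_tool", "body": {"motion": [-1, -0.07, -0.04, 0, 0.17, -1, -0.14, -0.08, 0, 0.34, -1, -0.2, -0.12, 0, 0.51, -1, -0.2, -0.12, 0, 0.51]}}

```text
time: 13.98
tool_pos: [0.3287, 0.2995, 0.0564]
tool_rot: [0.001, 1.0, -0.001, -0.001]
contact_force: [0.4, -0.3, -2.4]
gripper_width: 0.292
grasp_force: 60.0
```

```bash
cat >> h.py <<'E'
def meter_line(names=('scene','side','wrist')):
    p,yaw=frame(); a=np.radians(yaw-90); w=np.array([np.cos(a),np.sin(a),0]); s=np.array([-w[1],w[0],0])
    for n in names:
        c=cam(n); im,d=eyes.grab_frame(n); rs=models.regions_of(n,'meter')
        v,u=np.nonzero(d>0); P=pts(c,np.c_[u,v],d[v,u])-p
        A=P@w; S=P@s; Zr=P[:,2]+p[2]
        for x in np.arange(-.07,.22,.02):
            k=(abs(A-x)<.008)&(abs(S)<.02)&(Zr>-.3)&(Zr<.45)
            if k.sum()>1: print(n,'along %.2f side %.3f z %.3f..%.3f med %.3f n%d'%(x,np.median(S[k]),Zr[k].min(),Zr[k].max(),np.median(Zr[k]),k.sum()))
        if rs: print(n,rs[0]['p'],rs[0]['pixel'])
E
python3 - <<'E'
from h import *
print(frame(),manip.state()); meter_line(('scene','side'))
plan([(.25,.295,.02,-90),(.25,.295,-.04,-90)])
E
```

```text
(array([0.32874782, 0.29950032, 0.05635897]), np.float64(-90.12002052583016)) {'time': 13.975, 'joint_pos': array([ 5.71291768e-01, -2.59189273e-01,  2.14999340e+00, -6.63309127e-05,
        1.25418985e+00,  2.14420629e+00]), 'joint_vel': array([-0.00678595,  0.00280132, -0.01933154, -0.00448375, -0.00208329,
       -0.03840899]), 'joint_efforts': array([  0.25799188, -23.71628881, -34.79493856,   0.03883079,
         0.04954306,   0.29857434]), 'tool_pos': array([0.32874782, 0.29950032, 0.05635897]), 'tool_rot': array([ 9.47574472e-04,  9.99998003e-01, -1.04871463e-03, -1.41256714e-03]), 'contact_force': array([ 0.35202496, -0.33802981, -2.37434754]), 'ft_torque': array([-0.02933619, -0.01267979,  0.03717042]), 'grasp_force': 59.96293365955353, 'gripper_width': 0.2917195198035685}
scene along -0.07 side -0.000 z -0.005..0.003 med -0.001 n72
scene along -0.05 side 0.003 z -0.007..0.402 med 0.112 n218
scene along -0.03 side -0.002 z -0.006..0.405 med 0.384 n209
scene along -0.01 side -0.001 z -0.005..0.408 med 0.402 n199
scene along 0.01 side -0.002 z -0.006..0.407 med 0.121 n305
scen
[... 896 characters left out ...]
15
side along 0.03 side 0.011 z -0.022..0.330 med 0.247 n173
side along 0.05 side 0.005 z 0.093..0.423 med 0.103 n24
side along 0.07 side 0.004 z 0.095..0.105 med 0.101 n15
side along 0.09 side 0.003 z 0.095..0.106 med 0.101 n16
side along 0.11 side 0.004 z 0.097..0.106 med 0.101 n16
side along 0.13 side 0.005 z 0.097..0.107 med 0.102 n16
side along 0.15 side 0.003 z -0.249..0.106 med 0.102 n18
side along 0.17 side -0.010 z -0.265..0.105 med -0.236 n57
side along 0.19 side 0.005 z 0.094..0.109 med 0.103 n23
side along 0.21 side 0.005 z 0.097..0.105 med 0.104 n5
[-0.669, 0.044, 0.315] -0.004 rows 1.4
 at [0.25  0.295 0.02 ] -90.0
[0.0, -0.0, 0.5] -0.0 rows 1.0
 at [ 0.25   0.295 -0.04 ] -90.0
```

>>> {"method": "servo_tool", "body": {"motion": [-1, -0.25, 0, 0.1, 0, -1, -0.5, 0, 0.2, 0, -1, -0.66, 0, 0.32, 0, -1, -0.66, 0, 0.32, 0]}}

```text
time: 14.68
tool_pos: [0.2496, 0.2997, 0.0186]
tool_rot: [0.001, 1.0, -0.001, -0.001]
contact_force: [0.5, 0.2, -1.4]
gripper_width: 0.293
grasp_force: 59.9
```

>>> {"method": "servo_tool", "body": {"motion": [-1, 0, 0, 0.15, 0, -1, 0, 0, 0.3, 0, -1, 0, 0, 0.4, 0, -1, 0, 0, 0.45, 0, -1, 0, 0, 0.5, 0]}}

```text
time: 15.3
tool_pos: [0.2519, 0.302, -0.0379]
tool_rot: [-0.001, 1.0, -0.002, -0.0]
contact_force: [-11.1, -1.8, 13.2]
gripper_width: 0.295
grasp_force: 63.8
```

>>> {"method": "servo_tool", "body": {"motion": [-1, 0, 0, 0.06, 0, -1, 0, 0, 0.12, 0, -1, 0, 0, 0.18, 0, -1, 0, 0, 0.24, 0, -1, 0, 0, 0.28, 0]}}

```text
time: 15.92
tool_pos: [0.2542, 0.3028, -0.0708]
tool_rot: [-0.002, 1.0, -0.002, 0.002]
contact_force: [-3.9, -2.1, 13.3]
gripper_width: 0.291
grasp_force: 79.3
```

```bash
python3 - <<'E'
from h import *
print(frame(),manip.state()['contact_force']); meter_line(('scene',))
E
```

```text
(array([ 0.25421947,  0.3028212 , -0.07083432]), np.float64(-90.23619640769577)) [-3.9021832  -2.10573107 13.30827403]
scene along -0.07 side 0.001 z -0.005..0.253 med -0.001 n91
scene along -0.05 side 0.005 z -0.024..0.275 med 0.242 n164
scene along -0.03 side -0.008 z -0.012..0.280 med 0.261 n205
scene along -0.01 side -0.001 z -0.011..0.280 med 0.277 n119
scene along 0.01 side -0.006 z -0.052..0.282 med 0.276 n171
scene along 0.03 side -0.007 z -0.058..0.280 med 0.127 n192
scene along 0.05 side -0.007 z -0.078..0.313 med -0.059 n55
scene along 0.07 side -0.013 z -0.099..0.333 med 0.284 n281
scene along 0.09 side 0.001 z -0.115..0.342 med 0.297 n319
scene along 0.11 side 0.015 z -0.235..0.345 med 0.299 n194
scene along 0.13 side -0.005 z -0.239..-0.134 med -0.144 n35
scene along 0.15 side -0.005 z -0.163..-0.150 med -0.158 n20
scene 0.85 [310.9, 380.7]
```

```bash
python3 - <<'E'
from h import *
p,y=frame()
plan([(.254,.303,.168,-90.2),(.40,.25,.285,-75),(.662,-.0,.27,-2.7)],np.array([.2535,.3005,-.0715]),-90.2)
E
```

```text
[0.002, -0.01, -1.0] -0.0 rows 1.9
[0.002, -0.011, -0.996] -0.0 rows 1.9
 at [0.254 0.303 0.168] -90.2
[1.0, 0.359, -0.8] -0.277 rows 2.6
[0.196, 0.124, -0.175] -0.061 rows 0.6
 at [0.4   0.25  0.285] -75.0
[0.609, 1.0, 0.049] -0.623 rows 2.6
[0.058, 1.0, 0.041] -0.533 rows 2.2
[-0.299, 0.791, 0.035] -0.45 rows 1.9
 at [ 0.662 -0.     0.27 ] -2.7
```

>>> {"method": "servo_tool", "body": {"motion": [-1, 0, 0, -0.2, 0, -1, 0, 0, -0.4, 0, -1, 0, 0, -0.6, 0, -1, 0, 0, -0.8, 0, -1, 0, 0, -1, 0]}}

```text
time: 16.65
tool_pos: [0.2519, 0.3009, 0.048]
tool_rot: [-0.0, 1.0, -0.002, 0.001]
contact_force: [0.1, -1.0, -2.3]
gripper_width: 0.291
grasp_force: 77.2
```

>>> {"method": "servo_tool", "body": {"motion": [-1, 0, 0, -0.33, 0, -1, 0, 0, -0.67, 0, -1, 0, 0, -1, 0]}}

```text
time: 17.02
tool_pos: [0.2517, 0.3007, 0.1686]
tool_rot: [-0.0, 1.0, -0.002, 0.001]
contact_force: [-0.1, 0.3, -1.9]
gripper_width: 0.294
grasp_force: 77.2
```

>>> {"method": "servo_tool", "body": {"motion": [-1, 0.3, 0.1, -0.25, -0.08, -1, 0.6, 0.2, -0.5, -0.16, -1, 0.9, 0.3, -0.7, -0.24, -1, 1, 0.36, -0.8, -0.28]}}

```text
time: 17.52
tool_pos: [0.3736, 0.2563, 0.2648]
tool_rot: [-0.0, 0.994, 0.107, 0.002]
contact_force: [-0.3, 0.5, -1.8]
gripper_width: 0.292
grasp_force: 77.3
```

>>> {"method": "servo_tool", "body": {"motion": [-1, 0.2, 0.12, -0.17, -0.06, -1, 0.2, 0.12, -0.17, -0.06]}}

```text
time: 17.77
tool_pos: [0.3998, 0.2476, 0.2851]
tool_rot: [-0.0, 0.992, 0.13, 0.002]
contact_force: [-0.5, 0.6, -1.2]
gripper_width: 0.29
grasp_force: 77.4
```

>>> {"method": "servo_tool", "body": {"motion": [-1, 0.15, 0.25, 0.01, -0.155, -1, 0.3, 0.5, 0.02, -0.31, -1, 0.45, 0.75, 0.03, -0.465, -1, 0.61, 1, 0.05, -0.62]}}

```text
time: 18.27
tool_pos: [0.4995, 0.1506, 0.2764]
tool_rot: [-0.0, 0.93, 0.368, -0.0]
contact_force: [0.9, -0.5, -1.5]
gripper_width: 0.292
grasp_force: 77.3
```

>>> {"method": "servo_tool", "body": {"motion": [-1, 0.02, 0.33, 0.01, -0.18, -1, 0.04, 0.67, 0.03, -0.36, -1, 0.06, 1, 0.04, -0.53]}}

```text
time: 18.65
tool_pos: [0.5866, 0.0676, 0.2712]
tool_rot: [-0.0, 0.834, 0.552, -0.0]
contact_force: [0.6, 0.6, -0.7]
gripper_width: 0.289
grasp_force: 77.3
```

>>> {"method": "servo_tool", "body": {"motion": [-1, -0.1, 0.27, 0.01, -0.15, -1, -0.2, 0.54, 0.02, -0.3, -1, -0.3, 0.79, 0.035, -0.45, -1, -0.3, 0.79, 0.035, -0.45, -1, -0.3, 0.79, 0.035, -0.45]}}

```text
time: 19.27
tool_pos: [0.6587, -0.0016, 0.2673]
tool_rot: [-0.001, 0.725, 0.688, -0.0]
contact_force: [-0.3, 1.1, -2.0]
gripper_width: 0.294
grasp_force: 77.3
```

```bash
python3 - <<'E'
from h import *
p,yaw=frame(); print(p,yaw,manip.state()['time'],manip.state()['gripper_width'])
im,d=eyes.grab_frame('side'); save('s5.png',im)
c=cam('scene'); im2,d2=eyes.grab_frame('scene'); save('c5.png',im2); 
t=proj(c,[[.655,-.15,.2]])[0].astype(int); t2=proj(cam('side'),[[.655,-.15,.2]])[0].astype(int); print(t,t2)
f=lambda I,t:cv2.resize(I[max(0,t[1]-70):t[1]+60,max(0,t[0]-65):t[0]+65],(400,400),interpolation=cv2.INTER_CUBIC)
save('z5.png',np.hstack([f(im2,t),f(im,t2)]))
meter_line(('scene','side','wrist'))
E
```

```text
[ 0.65872933 -0.0016162   0.26729002] -2.9811547761723745 19.275 0.2944941831352935
[253 173] [338 194]
scene along -0.07 side 0.000 z 0.043..0.054 med 0.047 n44
scene along -0.05 side -0.004 z 0.044..0.366 med 0.347 n102
scene along -0.03 side -0.008 z 0.041..0.450 med 0.360 n164
scene along -0.01 side -0.002 z 0.044..0.415 med 0.364 n229
scene along 0.01 side 0.003 z 0.042..0.368 med 0.049 n66
scene along 0.03 side -0.006 z 0.042..0.300 med 0.047 n42
scene along 0.05 side -0.005 z 0.043..0.277 med 0.047 n29
scene along 0.07 side -0.005 z 0.237..0.258 med 0.248 n9
scene along 0.09 side -0.005 z -0.003..0.240 med 0.002 n18
scene along 0.11 side -0.003 z -0.004..0.222 med -0.000 n42
scene along 0.13 side -0.001 z -0.005..0.203 med 0.080 n319
scene along 0.15 side -0.002 z 0.148..0.182 med 0.152 n38
scene along 0.17 side -0.018 z 0.146..0.157 med 0.155 n7
scene along 0.19 side -0.014 z 0.146..0.157 med 0.152 n14
scene along 0.21 side -0.015 z 0.145..0.157 med 0.154 n15
scene 0.77 [222.4, 166.9]
side along -0.07 side -0.001 z 0.043..0.050 med 0.047 n31
side along -0.05 side -0.003 z 0.0
[... 763 characters left out ...]
 z 0.044..0.050 med 0.047 n444
wrist along -0.05 side 0.001 z 0.045..0.363 med 0.355 n4173
wrist along -0.03 side 0.001 z 0.045..0.367 med 0.362 n3570
wrist along -0.01 side -0.000 z 0.045..0.402 med 0.381 n15913
wrist along 0.01 side 0.001 z 0.312..0.350 med 0.331 n1216
wrist along 0.03 side 0.001 z 0.301..0.316 med 0.312 n188
wrist along 0.07 side 0.001 z 0.248..0.265 med 0.256 n74
wrist along 0.09 side 0.001 z 0.228..0.246 med 0.238 n62
wrist along 0.11 side 0.001 z 0.210..0.227 med 0.219 n50
wrist along 0.13 side 0.001 z 0.191..0.209 med 0.198 n89
wrist along 0.15 side -0.006 z 0.150..0.189 med 0.153 n322
wrist along 0.17 side -0.015 z 0.151..0.156 med 0.155 n62
wrist 0.57 [275.0, 237.7]
```

View pics/z5.png

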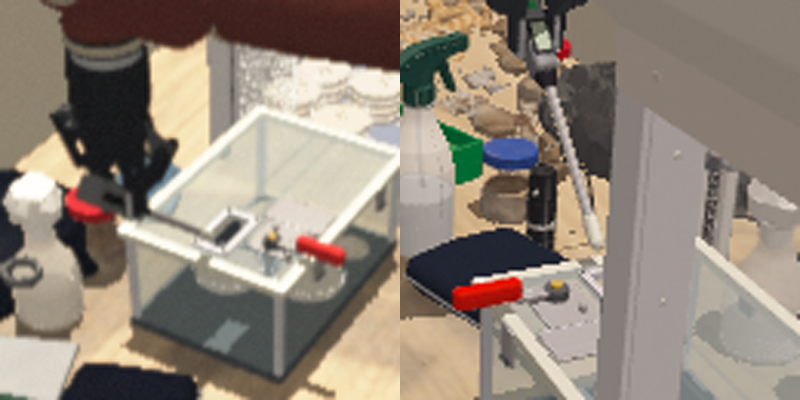

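```bash
python3 - <<'E'
from h import *
p,y=frame(); w=np.array([-.052,-.9986])
q=p+[.0041,-.0099,0]
plan([(*q,y)])
plan([(*(q[:2]+.05*w),q[2]-.045,y),(*(q[:2]+.1155*w),q[2]-.104,y)],q,y)
c=cam('wrist'); im,d=eyes.grab_frame('wrist'); v,u=np.nonzero(d>0);P=pts(c,np.c_[u,v],d[v,u]);col=im[v,u].astype(int)
# hole: points deep below lid seen through port region
m=(P[:,2]>.1525)&(P[:,2]<.158)&(abs(P[:,0]-.653)<.04)&(abs(P[:,1]+.193)<.05); Q=P[m]; print(len(Q),Q.min(0),Q.max(0))
E
```

```text
[-0.081, 0.038, 0.0] -0.0 rows 0.2
 at [ 0.663 -0.012  0.268] -2.9
[-0.417, -0.0, 0.375] -0.0 rows 1.1
 at [ 0.661 -0.062  0.223] -2.9
[-0.545, -0.001, 0.492] -0.0 rows 1.4
 at [ 0.657 -0.127  0.164] -2.9
523 [ 0.61317422 -0.17377984  0.1525007 ] [ 0.69299495 -0.14300272  0.15734876]
```

>>> {"method": "servo_tool", "body": {"motion": [-1, -0.08, 0.038, 0, 0, -1, -0.08, 0.038, 0, 0, -1, -0.08, 0.038, 0, 0]}}

```text
time: 20.1
tool_pos: [0.6634, -0.0124, 0.2677]
tool_rot: [-0.0, 0.725, 0.689, -0.0]
contact_force: [-0.5, 0.5, -1.7]
gripper_width: 0.293
grasp_force: 77.3
```

```bash
python3 - <<'E'
from h import *
p,yaw=frame(); print(p,yaw)
a=np.radians(-2.7);X=np.array([np.cos(a),np.sin(a)]);Y=np.array([-X[1],X[0]]);port=np.array([.6533,-.1932])
for n in('side','wrist','scene'):
    c=cam(n); im,d=eyes.grab_frame(n); v,u=np.nonzero(d>0);P=pts(c,np.c_[u,v],d[v,u]); col=im[v,u].astype(int)
    x=(P[:,:2]-port)@X; y=(P[:,:2]-port)@Y
    for lo in np.arange(.165,.25,.01):
        m=(abs(x)<.02)&(y>-.06)&(y<.12)&(P[:,2]>lo)&(P[:,2]<lo+.01)
        if m.sum()>2: print(n,'z%.3f x %.4f y %.4f n%d'%(P[m,2].mean(),np.median(x[m]),np.median(y[m]),m.sum()))
    # hole: points below lid top seen through
    m=(P[:,2]>.1535)&(P[:,2]<.158)&(abs(x)<.032)&(abs(y)<.05)
    if m.sum(): print(n,'frame x %.3f %.3f y %.3f %.3f n%d'%(x[m].min(),x[m].max(),y[m].min(),y[m].max(),m.sum()))
E
```

```text
[ 0.66339679 -0.01235254  0.26774851] -2.9759682254055786
side z0.181 x -0.0041 y 0.0336 n10
side z0.190 x -0.0026 y 0.0421 n19
side z0.200 x -0.0011 y 0.0549 n23
side z0.210 x 0.0006 y 0.0646 n17
side z0.220 x 0.0001 y 0.0763 n22
side z0.230 x -0.0002 y 0.0871 n18
side z0.239 x 0.0001 y 0.0982 n19
side z0.250 x 0.0004 y 0.1090 n21
side frame x -0.029 -0.003 y -0.006 0.039 n29
wrist z0.181 x -0.0039 y 0.0321 n3
wrist z0.192 x -0.0017 y 0.0488 n33
wrist z0.198 x 0.0021 y 0.0481 n66
wrist z0.210 x 0.0021 y 0.0618 n31
wrist z0.220 x 0.0014 y 0.0730 n33
wrist z0.230 x 0.0015 y 0.0841 n38
wrist z0.240 x 0.0015 y 0.0954 n43
wrist z0.250 x 0.0016 y 0.1058 n49
wrist frame x -0.032 0.029 y 0.011 0.040 n422
scene z0.173 x -0.0044 y 0.0381 n3
scene z0.182 x -0.0050 y 0.0406 n5
scene z0.190 x -0.0042 y 0.0526 n11
scene z0.200 x -0.0043 y 0.0554 n5
scene z0.209 x -0.0034 y 0.0711 n6
scene z0.220 x -0.0033 y 0.0831 n7
scene z0.231 x -0.0034 y 0.0906 n7
scene z0.240 x -0.0032 y 0.1009 n6
scene z0.249 x -0.0033 y 0.1151 n7
scene frame x -0.029 0.031 y -0.048 0.050 n59
```

>>> {"method": "servo_tool", "body": {"motion": [-1, -0.08, 0, 0.073, 0, -1, -0.16, 0, 0.146, 0, -1, -0.24, 0, 0.22, 0, -1, -0.33, 0, 0.3, 0, -1, -0.42, 0, 0.38, 0]}}

```text
time: 20.88
tool_pos: [0.6606, -0.0634, 0.2213]
tool_rot: [-0.0, 0.725, 0.689, -0.0]
contact_force: [0.3, -1.0, -1.3]
gripper_width: 0.295
grasp_force: 77.3
```

>>> {"method": "servo_tool", "body": {"motion": [-1, 0, 0, 0, 0]}}

```text
time: 21.0
tool_pos: [0.66, -0.0633, 0.2206]
tool_rot: [-0.001, 0.726, 0.688, -0.001]
contact_force: [0.2, 0.6, -1.8]
gripper_width: 0.294
grasp_force: 77.3
```

>>> {"method": "servo_tool", "body": {"motion": [-1, -0.1, 0, 0.09, 0, -1, -0.2, 0, 0.18, 0, -1, -0.31, 0, 0.28, 0, -1, -0.42, 0, 0.38, 0, -1, -0.54, 0, 0.49, 0]}}

```text
time: 21.62
tool_pos: [0.6573, -0.1282, 0.1625]
tool_rot: [-0.0, 0.725, 0.689, -0.0]
contact_force: [0.4, 0.2, -1.0]
gripper_width: 0.293
grasp_force: 77.3
```

>>> {"method": "servo_tool", "body": {"motion": [-1, 0, 0, 0, 0, -1, 0, 0, 0, 0, -1, 0, 0, 0, 0]}}

```text
time: 22.0
tool_pos: [0.658, -0.1268, 0.1644]
tool_rot: [0.001, 0.725, 0.689, 0.0]
contact_force: [-1.2, -0.6, -0.1]
gripper_width: 0.293
grasp_force: 77.3
```

```bash
python3 - <<'E'
from h import *
p,yaw=frame(); s=manip.state(); print(p,yaw,s['contact_force'],s['ft_torque'],s['time'])
a=np.radians(-2.7);X=np.array([np.cos(a),np.sin(a)]);Y=np.array([-X[1],X[0]]);port=np.array([.6533,-.1932])
o=[]
for n in('side','scene'):
    c=cam(n); im,d=eyes.grab_frame(n); v,u=np.nonzero(d>0);P=pts(c,np.c_[u,v],d[v,u])
    x=(P[:,:2]-port)@X; y=(P[:,:2]-port)@Y
    for lo in np.arange(.155,.2,.008):
        m=(abs(x)<.02)&(y>-.06)&(y<.12)&(P[:,2]>lo)&(P[:,2]<lo+.008)
        if m.sum()>2: print(n,'z%.3f x %.4f y %.4f n%d'%(P[m,2].mean(),np.median(x[m]),np.median(y[m]),m.sum()))
    t=proj(c,[[*port,.13]])[0].astype(int); o.append(cv2.resize(im[t[1]-65:t[1]+65,t[0]-65:t[0]+65],(400,400),interpolation=cv2.INTER_CUBIC))
save('z6.png',np.hstack(o))
E
```

```text
[ 0.65798868 -0.12682325  0.16442804] -2.9165914476491968 [-1.17833415 -0.55498911 -0.10426751] [-0.01694141  0.03219573 -0.01070164] 22.0
side z0.183 x -0.0071 y 0.0369 n16
side z0.191 x -0.0089 y 0.0384 n20
side z0.199 x -0.0100 y 0.0427 n34
scene z0.157 x -0.0047 y 0.0084 n14
scene z0.166 x -0.0030 y 0.0183 n3
scene z0.199 x -0.0124 y 0.0769 n5
```

View pics/z6.png

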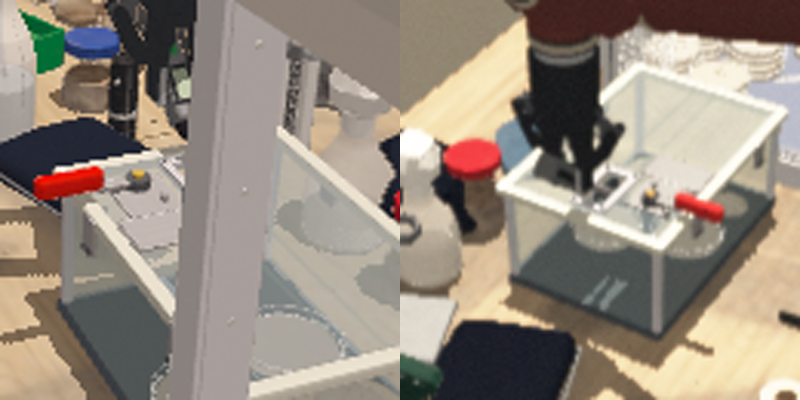

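>>> {"method": "servo_tool", "body": {"motion": [-1, 0, 0, 0, 0, -1, 0, 0, 0, 0]}}

```text
time: 22.35
tool_pos: [0.6575, -0.127, 0.1636]
tool_rot: [0.0, 0.725, 0.689, 0.0]
contact_force: [-0.4, -0.4, -2.1]
gripper_width: 0.293
grasp_force: 77.3
```

>>> {"method": "servo_tool", "body": {"motion": [-1, 0, 0, 0, 0, -1, 0, 0, 0, 0]}}

```text
time: 22.6
tool_pos: [0.6574, -0.1271, 0.1634]
tool_rot: [-0.0, 0.725, 0.689, -0.0]
contact_force: [-0.6, 0.1, -2.3]
gripper_width: 0.291
grasp_force: 77.3
```

>>> {"method": "servo_tool", "body": {"motion": [-1, 0, 0, 0, 0, -1, 0, 0, 0, 0]}}

```text
time: 22.85
tool_pos: [0.6574, -0.1271, 0.1634]
tool_rot: [-0.0, 0.725, 0.689, -0.0]
contact_force: [-0.2, 0.1, -1.8]
gripper_width: 0.294
grasp_force: 77.3
```

The arm is still and the measured force is just the meter's weight, so I am handing in.

```bash
python3 -c "
from plant import job_done
print(job_done())"
```

```text
the job is handed in; nothing more can be done
None
```

The job is handed in at about 23 s, with no verdict returned: the shutter is open at its stop, and the sensor cap is held still inside the chamber at a computed height of about 80 mm and about 18 mm from the middle in y, with no sign of contact in the wrist force.

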